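# Dock a specimen carrier round the bend of its feed track

## Robot

A 6-joint arm with a two-finger parallel gripper is mounted at the origin on the work surface. World frame = base frame: x ahead of the robot, y to its left, z up, the work surface at z = 0. Lengths are in m, angles in rad, forces in N, time in s.
With the tool pointing down it reaches from about 0.3 to 0.85 m from the base axis. Payload 4.2 kg.
Tool frame: the origin (TCP) lies at the very end of the fingers, on their centre line; the grasp point (between the pads) lies 19 mm behind it (env.grip_point_offset is the z of the grasp point in the tool frame, in m); z points along the fingers, y is the line along which they close (so a half turn about z gives the same grasp; the last joint's range is limited). The gripper opens to 91 mm and grips with 3 to 60 N. Pads are 32 mm wide; open, the fingers measure 118 mm over their backs; the gripper's body (76 mm by 178 mm) begins 60 mm behind the grasp point.
Start: joints at [1.312, 0.32, 1.565, -0, 1.257, -0.02], TCP at [0.136, 0.559, 0.214] pointing down, gripper open.
Joint ranges: [-3.11, 3.11], [-0.84, 2.01], [0.21, 2.61], [-1.34, 4.49], [0.05, 2.63], [-2.56, 2.56]. Speed limits (rad/s): [2.57, 2.57, 3.14, 3.14, 3.14, 3.14].

## Interface

Orientations are given as a unit quaternion [w, x, y, z].
In Python, from workcell import env, capture gives the robot as it stands. The module is installed in compiled form; this text tells all that it offers.
- The arm moves only by the tool apply_moves, never from a script. Its argument "plan" is a list of rows, each a list of 7 numbers: the shift along the tool's x, y, z scaled (see below), then the turn, a rotation vector about the tool's x, y, z scaled (see below), then the gripper's target within -1 to 1 (fully open at 1, half-way at 0, shut at -1). In form: [[x, y, z, rx, ry, rz, claw], ...]. A call has exactly 8 rows; each row shifts and turns the commanded pose from where the row before left it, along the tool's axes as they then stand; what a row does not reach is not made up. The controller multiplies each number of a shift by 0.4 m and each number of a turn by 30 degrees. A row lasts 1/10 s, in which the tool goes at most 50 mm and 8.59 degrees, less where a joint would pass 70% of its speed; a pose out of reach is approached as far as the arm can. A call with a number of a shift or a turn outside -1 to 1 is refused whole. A call with a gripper value outside its range is refused whole. The fingers move at their own pace and stop on an object; "squeeze" is the grip in N (left out, the last holds). Time passes only in rows, so rows that do not move let the fingers close, or fill a call up. It gives the time, the measured TCP pose, the force, the opening and the grip force at its end, in the units of the state.
- env.get_state(): the state, without advancing time (a new reading comes with each control period).
- capture(name): name is "scene" or "top" or "wrist"; returns a dict with "pixels" (400x640x3 uint8, red, green, blue), "fov_y" (degrees; the focal length in pixels is half the picture's height over the tangent of half this angle, whatever the lens; pixels are square), "cx", "cy" (the principal point, pixels), "rvec" (rotation vector, rad) and "tvec" (3), from world to camera coordinates, as OpenCV has them. Camera axes: x right, y down, z forward; pixel columns grow to the right and rows downward; lengths in m; the calibration is good to about 2 mm. A picture is of the moment at which its call begins. There is no depth.
- env.close_job(): hands the job in; it is judged then, once.
The state is a dict: "time": time; "q": joint angles; "joint_velocities": joint speeds; "tau": joint torques, N m; "tool_pos": TCP position; "eef_rot": TCP orientation; "force": force on the tool from outside, world axes, zero at the start; "torque": the same for the moment, N m; "grip_width": finger opening in m; "grip_force": force on a finger pad.
Only numpy, scipy, OpenCV 4.12 (cv2) and the standard library are available. Lean on these libraries where they do the work, as an engineer would, in place of code of your own. Each camera call takes 0.05 s, during which the arm holds its last target. There are 200 camera calls.

## Task

Push the black specimen carrier with the green mount along its guide rails, round the bend and into the dock, easing it so that it neither jams nor is forced against the rails, and press it firmly home on the red stop, wherever that is set, with about 10 N (5 to 15 N on the stop, besides the spring pad's drag). Then slide the red-knobbed bolt fully shut behind it, leaving the spare carrier and everything else where it stands.

Things in the scene. Friction and masses are not known exactly. Their poses are not given: they have to be found in the camera images.
- track: fixed feed track on the bench: an aluminium plate 240 x 270 mm whose top, the running surface, is 20 mm above the bench. Origin under the plate's centre at bench height, axes along its edges, z up. The steel rails, blue dock, red stop, yellow pad and bolt stand on it. All track coordinates given for other things are in this frame, in mm.
- carrier_center (a point): centre of the specimen carrier, half-way up (41 mm above the bench); x axis along its length. Black base 72 x 40 x 10 mm: two guide discs of 20 mm radius, centred 16 mm before and behind; on it an upright round aluminium cup, 36 mm in diameter, standing clear above the rails from 37 to 61 mm above the bench, green mount in its top. Starts in the loading lane, aligned with it. 0.28 to 0.56 kg.
- bolt_knob (a point): centre of the bolt's upright red knob: 14 mm in diameter, 51 to 85 mm above the bench (this point 67). It stands on a 10 mm steel bolt along the track's y at x=18.5, 46 mm above the bench, sliding in a blue barrel (y=-52 to -22, top 59 mm above the bench). Move the knob to the track's -y until it stops (knob at y=-5): the nose then lies across the lane, behind the cup. Slides with 2.5 N.
- bolt (a joint): how far the bolt is open, in m: 0 fully shut, 0.050 fully open
- spare_center (a point): a spare carrier of the same shape, grey with an orange mount, parked loose on the plate beside the bolt's open side; its centre. Leave alone.
- suspension: white bottle, 60 mm in diameter and 150 mm tall, origin under its centre; leave alone
- alcohol: amber bottle, 56 mm in diameter and 130 mm tall, origin under its centre; leave alone
- beaker: glass beaker, 68 mm in diameter and 85 mm tall, origin under its centre; leave alone
- mount_a: loose red specimen mount, 30 mm in diameter and 22 mm tall, origin under its centre; leave alone
- mount_b: loose black specimen mount, 30 mm in diameter and 22 mm tall, origin under its centre; leave alone
- rails: two steel rails, fixed on the track (same origin and axes), 15 mm high over the running surface; channel 43 mm wide (1.5 mm play each side of the carrier's base), lips hold the base down. Centre line: loading lane x=-75 from y=130 to y=-10; quarter bend of radius 75 about (0,-10); dock lane y=-85 from x=0 in +x to the stop. Precise, easily bent: keep the carrier's push on them under 12 N.
- stop: post of the red end stop, fixed on the track (same origin and axes). Its buffer, an adjustable screw 16 mm in diameter, points down the dock lane 49 mm above the bench and meets the cup's front; its face is set anywhere from x=61 to 75, differently each time. Bed the carrier on it with about 10 N. For the last 15 to 30 mm a yellow spring pad rubs on the base: level drag of 2 to 7 N.
- dock (a point): middle of the dock, fixed to the track at (50,-85), 41 mm above the bench, x axis in the direction in which the carrier enters. The carrier's centre comes home within 7 mm of it along x, depending on how the stop is set
Not all that is in view belongs to the job. Leave any yellow look-alike of the part that bears carrier_center alone.

How it is judged:
On the way, in this order (a step that is already met when the one before it is completed fails the run):
1. the carrier is in the dock, pressed home against the stop with 5 N or more, and the bolt is still open (contact force between carrier and stop above 5 N and value of joint bolt above 0.03 m and x of carrier_center in the frame of track between 0.0415 and 0.0585 m and y of carrier_center in the frame of track between -0.089 and -0.081 m), for 0.2 s.
2. the bolt is shut behind it (value of joint bolt below 0.0025 m), for 0.2 s.
At the end, for the whole second after the job is handed in: the carrier is at rest and level in the dock, its centre between 41.5 and 58.5 mm along the track's x and within 4 mm of the lane's centre line, and the bolt is shut to within 2.5 mm (x of carrier_center in the frame of track between 0.0415 and 0.0585 m and y of carrier_center in the frame of track between -0.089 and -0.081 m and angle between carrier_center's own z axis and vertical below 0.06 rad and linear speed of carrier below 0.01 m/s and value of joint bolt below 0.0025 m); the robot touches nothing.
It fails at once if the carrier is pressed against the rails with more than 12 N (contact force between carrier and rails above 12 N).
It fails at once if the carrier is pressed against the stop with more than 15 N (contact force between carrier and stop above 15 N).
It fails at once if the spare carrier is moved more than 15 mm (distance of spare_center from where it was at the start of the episode above 0.015 m).
It fails at once if a bottle, the beaker or a loose mount is moved more than 15 mm (distance of any of suspension, alcohol, beaker, mount_a, mount_b from where it was at the start of the episode above 0.015 m).
It also fails if it takes over 64 s, if anything falls off the work surface, if the arm or the gripper's body presses on something with over 40 N, if the wrist force passes 120 N, or if a joint passes its speed limit or range.

## Working session

There is one attempt and no reset: what is moved stays moved. The work goes in short steps, Python scripts to look and compute and a tool call to move; the robot and the scene stay as the last step left them, time stands still between calls to the robot, and variables do not carry over. Pictures are saved under pics/ and viewed, at most 10 in all, crops included, and the job is handed in when it is done.

Besides the shell and the picture viewer there is one more tool, called after "Emit:" as name([rows], argument=value, ...), one row to a line, values as JSON. apply_moves: Moves the arm, as the interface text tells. Its arguments: {"type":"object","properties":{"plan":{"type":"array","items":{"type":"array","items":{"type":"number","minimum":-1,"maximum":1}}},"squeeze":{"type":"number"}},"required":["plan"]}

```bash
mkdir -p pics
cat > h.py <<'E'
import numpy as np, cv2
from workcell import env, capture
def cam(n):
    c=capture(n); f=200/np.tan(np.radians(c['fov_y'])/2)
    K=np.array([[f,0,c['cx']],[0,f,c['cy']],[0,0,1]]); R=cv2.Rodrigues(np.array(c['rvec'],float))[0]
    return c['pixels'],K,R,np.array(c['tvec'],float)
def ray(K,R,t,uv,z):
    o=-R.T@t; d=R.T@np.linalg.inv(K)@np.array([uv[0],uv[1],1.]); return o+d*(z-o[2])/d[2]
def proj(K,R,t,p): 
    q=K@(R@np.array(p,float)+t); return q[:2]/q[2]
E
python3 - <<'E'
from h import *
a=[]
for n in ('top','scene','wrist'):
    p,K,R,t=cam(n); np.savez(f'{n}0.npz',p=p,K=K,R=R,t=t); cv2.imwrite(f'pics/{n}0.png',p[:,:,::-1]); print(n,K[0,0],K[:2,2],-R.T@t)
s=env.get_state(); print(s)
E
```

```text
top 375.9134367092604 [320.22284634 197.95644392] [0.28406002 0.0163943  1.10779994]
scene 390.06688597941053 [312.69576121 205.87043853] [ 0.95999033 -0.75557589  0.8853848 ]
wrist 293.2426777801038 [318.19777711 198.73743699] [0.05915748 0.57780186 0.38397516]
{'time': 0.15, 'q': array([ 1.31199092e+00,  3.20137935e-01,  1.56536649e+00,  1.36267721e-05,
        1.25739794e+00, -1.99974356e-02]), 'joint_velocities': array([ 0.00093405, -0.00360566, -0.00289451,  0.00017006,  0.00077903,
       -0.00110292]), 'tau': array([ 1.11266054e-03, -4.12775409e+01, -2.32155097e+01,  7.27435760e-02,
        4.34236997e-02, -9.08038692e-05]), 'tool_pos': array([0.13591277, 0.55832851, 0.21333005]), 'eef_rot': array([-9.74096253e-05,  1.19122520e-01,  9.92879346e-01, -6.47602112e-04]), 'force': array([-0.11365082, -0.34542459,  0.28004799]), 'torque': array([-0.04046992, -0.01962089,  0.03202491]), 'grip_force': 0.0, 'grip_width': 0.0912364834277021}
```

View pics/top0.png

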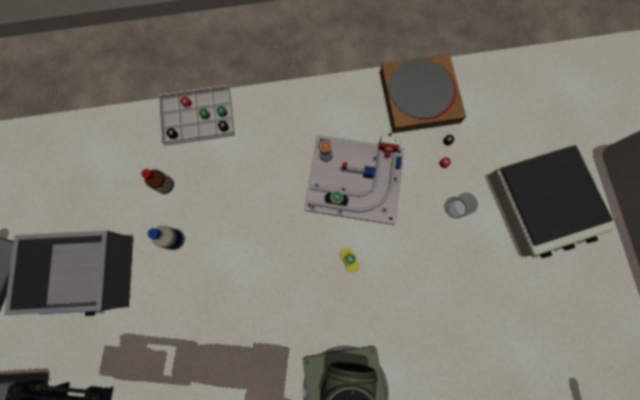

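View pics/scene0.png

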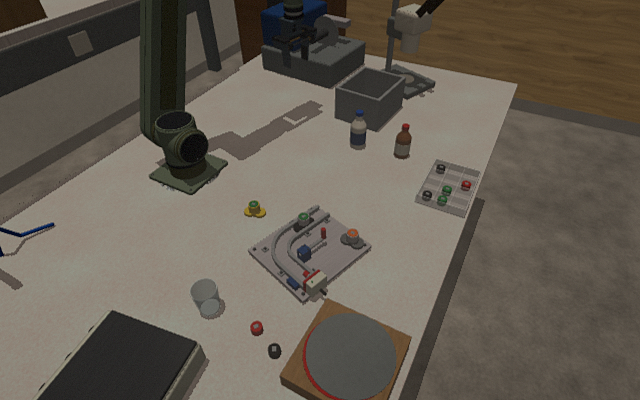

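Top view: the track is at about (355,180). The black carrier with the green mount is at (337,198) on the loading lane. The yellow look-alike at (349,260) is off the track, the grey/orange spare is at (325,148), the bolt knob is at (345,166) and the red stop at (389,149). The black-based carrier standing on the rails fits the description; I'll confirm it in an enlarged crop.

Run:
```python
from h import *
d=np.load('top0.npz'); c=cv2.resize(d['p'][125:232,295:415],None,fx=5,fy=5,interpolation=cv2.INTER_CUBIC)
e=np.load('scene0.npz'); c2=cv2.resize(e['p'][195:310,240:380],None,fx=5,fy=5,interpolation=cv2.INTER_CUBIC)
cv2.imwrite('pics/topc.png',c[:,:,::-1]);cv2.imwrite('pics/scenec.png',c2[:,:,::-1])
K,R,t=d['K'],d['R'],d['t']
for uv in [(318,136),(403,145),(396,223),(306,210)]: print(ray(K,R,t,uv,.02))
```

```text
[ 0.73007553 -0.03831792  0.02      ]
[ 0.66033982 -0.29133252  0.02      ]
[ 0.42638162 -0.22225937  0.02      ]
[0.50528626 0.03200467 0.02      ]
```

View pics/topc.png

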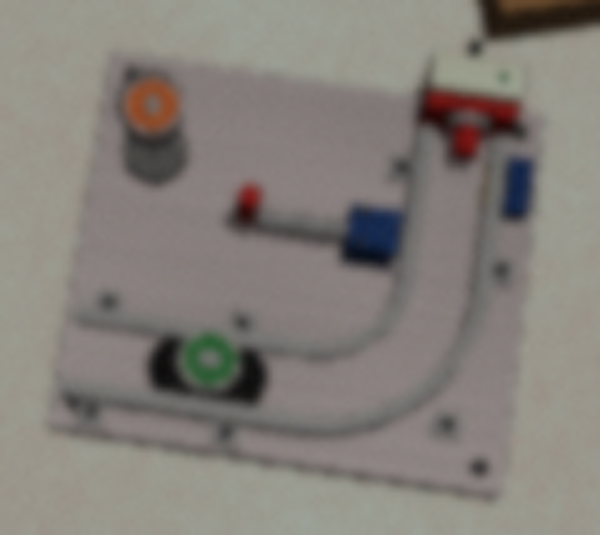

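View pics/scenec.png

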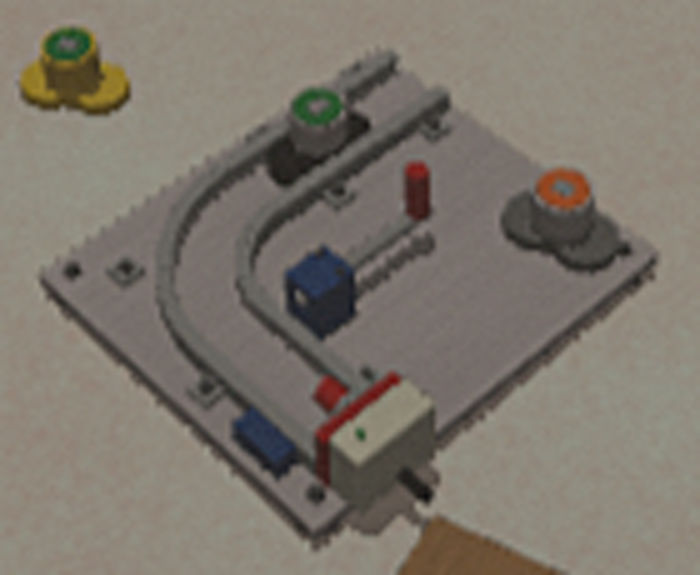

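The crops confirm it. The black base with the green mount is at topc (209,358), between the rails. The yellow look-alike stands alone off the track, and the spare is grey/orange at topc (152,110). Next I fit the track pose from the plate corners in both views.

```bash
cat > fit.py <<'E'
from h import *
from scipy.optimize import least_squares
d=np.load('top0.npz'); e=np.load('scene0.npz')
def px(off,uv): return np.array(off)+(np.array(uv)+.5)/5-.5
T=lambda P,p:[P[0]+np.cos(P[2])*p[0]-np.sin(P[2])*p[1],P[1]+np.sin(P[2])*p[0]+np.cos(P[2])*p[1],p[2]]
obs=[(d,(295,125),(111,50),(.12,.135,.02)),(d,(295,125),(547,118),(.12,-.135,.02)),(d,(295,125),(497,497),(-.12,-.135,.02)),(d,(295,125),(50,430),(-.12,.135,.02)),
(e,(240,195),(40,277),(-.12,-.135,.02)),(e,(240,195),(318,540),(.12,-.135,.01)),(e,(240,195),(657,255),(.12,.135,.02)),
(d,(295,125),(249,190),(.0185,.045,.085)),(e,(240,195),(418,170),(.0185,.045,.085))]
def res(P,o=obs): return np.concatenate([proj(c['K'],c['R'],c['t'],T(P,p))-px(f,u) for c,f,u,p in o])
if __name__=='__main__':
    for o in (obs[:4],obs[4:7],obs[:7],obs):
        s=least_squares(res,[.58,-.13,-.3],args=(o,)); print(s.x,np.degrees(s.x[2]),s.fun.round(1))
    P=s.x; np.save('P.npy',P)
    def loc(c,f,u,z):
        w=ray(c['K'],c['R'],c['t'],px(f,u),z)[:2]-P[:2]; a=P[2]; return np.round([np.cos(a)*w[0]+np.sin(a)*w[1],-np.sin(a)*w[0]+np.cos(a)*w[1]],4)
    tp=(d,(295,125)); sc=(e,(240,195))
    print('carrier',loc(*tp,(209,358),.063),loc(*sc,(317,106),.063))
    print('buffer face',loc(*tp,(462,156),.049),loc(*sc,(322,397),.049))
    print('spare',loc(*tp,(152,104),.063),loc(*sc,(563,188),.063))
    print('knob',loc(*tp,(249,190),.085),loc(*sc,(418,170),.085))
E
python3 fit.py
```

```text
[ 0.57840395 -0.12678038 -0.31358542] -17.967121233496325 [ 0.1  0.3 -0.1 -0.4  0.9  0.5 -0.9 -0.5]
[ 0.58073248 -0.12702693 -0.30529293] -17.49199658906637 [-0.6 -0.5 -0.1  0.8  0.8 -0.7]
[ 0.57955099 -0.12674535 -0.30933067] -17.723342036068125 [-0.2  0.1 -0.3 -0.9  1.  -0.1 -0.8 -0.6 -0.9 -0.9 -0.7  0.5  0.4 -0.7]
[ 0.57947744 -0.12838799 -0.31000731] -17.76211055014926 [ 0.4  0.   0.2 -0.9  1.5 -0.1 -0.3 -0.7 -1.2 -0.6 -1.1  0.9  0.2 -0.3
 -2.   0.6  1.3 -1.2]
carrier [-0.0747  0.0477] [-0.0745  0.0467]
buffer face [ 0.0736 -0.0826] [ 0.0767 -0.0872]
spare [0.0724 0.1034] [0.0721 0.1029]
knob [0.021  0.0395] [0.0193 0.0392]
```

```bash
cat > plan.py <<'E'
from h import *
P=np.array([.5796,-.1268,-.3093])
def w(x,y): c,s=np.cos(P[2]),np.sin(P[2]); return np.array([P[0]+c*x-s*y,P[1]+s*x+c*y])
def loc(p): c,s=np.cos(P[2]),np.sin(P[2]); a,b=p[0]-P[0],p[1]-P[1]; return np.array([c*a+s*b,-s*a+c*b])
def state():
    s=env.get_state(); q=s['eef_rot']
    from scipy.spatial.transform import Rotation as Ro
    R=Ro.from_quat([q[1],q[2],q[3],q[0]]).as_matrix()
    return s,R,np.arctan2(R[1,0],R[0,0])
def rows(way,start=None):
    """way: list of (x,y,z,angle of tool x); exact tool-down assumed"""
    s,R,a=state(); p=s['tool_pos']
    if start is not None: p,a=np.array(start[:3]),start[3]
    out=[]
    for x,y,z,b in way:
        da=(b-a+np.pi)%(2*np.pi)-np.pi
        Rm=np.array([[np.cos(a),np.sin(a),0],[np.sin(a),-np.cos(a),0],[0,0,-1]])
        v=Rm.T@(np.array([x,y,z])-p)/.4
        out.append([*np.round(v,4),0,0,round(-np.degrees(da)/30,4),-1]); p,a=np.array([x,y,z]),b
    for r in out: print([float(k) for k in r])
def tang(phi): # phi 0 = loading lane (travel -y), 90deg = dock lane (+x); returns tool-x world angle
    return phi-np.pi/2+P[2]+np.pi
E
python3 - <<'E'
from plan import *
s,R,a=state(); p0=s['tool_pos']; g=np.array([*w(-.075,.092),.12]); b=tang(0); d=(b-a+np.pi)%(2*np.pi)-np.pi
print(g,np.degrees([a,b]))
rows([(*(p0+(g-p0)*k/16),a+d*k/16) for k in range(1,17)])
E
```

```text
[ 0.53616304 -0.01633629  0.12      ] [166.31706874  72.2784154 ]
[-0.082, -0.0724, 0.0146, 0.0, 0.0, 0.1959, -1.0]
[-0.089, -0.0637, 0.0146, 0.0, 0.0, 0.1959, -1.0]
[-0.095, -0.0542, 0.0146, 0.0, 0.0, 0.1959, -1.0]
[-0.1001, -0.0442, 0.0146, 0.0, 0.0, 0.1959, -1.0]
[-0.1041, -0.0337, 0.0146, 0.0, 0.0, 0.1959, -1.0]
[-0.107, -0.0229, 0.0146, 0.0, 0.0, 0.1959, -1.0]
[-0.1088, -0.0118, 0.0146, 0.0, 0.0, 0.1959, -1.0]
[-0.1094, -0.0006, 0.0146, 0.0, 0.0, 0.1959, -1.0]
[-0.1089, 0.0106, 0.0146, 0.0, 0.0, 0.1959, -1.0]
[-0.1073, 0.0217, 0.0146, 0.0, 0.0, 0.1959, -1.0]
[-0.1045, 0.0326, 0.0146, 0.0, 0.0, 0.1959, -1.0]
[-0.1006, 0.0431, 0.0146, 0.0, 0.0, 0.1959, -1.0]
[-0.0956, 0.0532, 0.0146, 0.0, 0.0, 0.1959, -1.0]
[-0.0897, 0.0627, 0.0146, 0.0, 0.0, 0.1959, -1.0]
[-0.0828, 0.0715, 0.0146, 0.0, 0.0, 0.1959, -1.0]
[-0.075, 0.0796, 0.0146, 0.0, 0.0, 0.1959, -1.0]
```

Emit:
apply_moves([
  [-0.082,-0.072,0.0146,0,0,0.196,-1],
  [-0.089,-0.064,0.0146,0,0,0.196,-1],
  [-0.095,-0.054,0.0146,0,0,0.196,-1],
  [-0.1,-0.044,0.0146,0,0,0.196,-1],
  [-0.104,-0.034,0.0146,0,0,0.196,-1],
  [-0.107,-0.023,0.0146,0,0,0.196,-1],
  [-0.109,-0.012,0.0146,0,0,0.196,-1],
  [-0.109,-0.001,0.0146,0,0,0.196,-1],
], squeeze=20)

```text
time: 0.95
tool_pos: [0.3364, 0.2698, 0.167]
eef_rot: [0.0, 0.507, 0.862, 0.0]
force: [0.5, 0.7, 0.1]
grip_width: 0.0299
grip_force: 0.0
```

Emit:
apply_moves([
  [-0.109,0.011,0.0146,0,0,0.196,-1],
  [-0.107,0.022,0.0146,0,0,0.196,-1],
  [-0.1045,0.033,0.0146,0,0,0.196,-1],
  [-0.1006,0.043,0.0146,0,0,0.196,-1],
  [-0.0956,0.053,0.0146,0,0,0.196,-1],
  [-0.09,0.063,0.0146,0,0,0.196,-1],
  [-0.083,0.0715,0.0146,0,0,0.196,-1],
  [-0.075,0.08,0.0146,0,0,0.196,-1],
])

```text
time: 1.75
tool_pos: [0.5369, -0.0177, 0.12]
eef_rot: [-0.0, 0.809, 0.588, -0.0]
force: [1.0, -0.3, -0.3]
grip_width: 0.0003
grip_force: 0.0
```

Run:
```python
from plan import *
p,K,R,t=cam('wrist'); np.savez('wrist1.npz',p=p,K=K,R=R,t=t); cv2.imwrite('pics/wrist1.png',p[:,:,::-1])
s,Rm,a=state(); print(s['time'],s['tool_pos'],loc(s['tool_pos']),np.degrees(a),Rm[:,2],s['force'],s['grip_width'],s['q'])
for x,y,z in [(-.075,.047,.063),(0.0185,.04,.085),(-.075,.047,.02)]: print(proj(K,R,t,[*w(x,y),z]))
```

```text
1.8 [ 0.54123117 -0.0227196   0.11937411] [-0.06822934  0.0874623 ] 71.67971559640554 [ 0.00413245 -0.00391813 -0.99998379] [ 4.90830275 -3.86189726 -0.04635975] 0.0003465105499698611 [-0.06091586  0.34444607  1.78474224 -0.00432649  1.00804522  0.26112746]
[317.78027392 262.58329213]
[435.1800458  283.34171851]
[317.80216354 241.7800383 ]
```

View pics/wrist1.png

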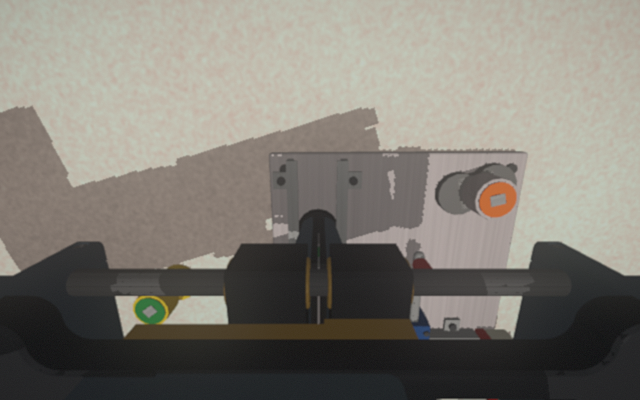

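The wrist view shows the lane's rails at columns 290 and 343, so its centre is at 317. The projection gives 318, which confirms the track pose. Now I descend behind the carrier.

Emit:
apply_moves([
  [0,0,0.04,0,0,0,-1],
  [0,0,0.05,0,0,0,-1],
  [0,0,0.05,0,0,0,-1],
  [0,0,0.03,0,0,0,-1],
  [0,0,0.018,0,0,0,-1],
  [0,0,0,0,0,0,-1],
  [0,0,0,0,0,0,-1],
  [0,0,0,0,0,0,-1],
])

```text
time: 2.6
tool_pos: [0.537, -0.0159, 0.0462]
eef_rot: [0.001, 0.808, 0.59, 0.001]
force: [0.4, 0.7, 0.3]
grip_width: 0.0006
grip_force: 0.0
```

Run:
```python
from plan import *
s,Rm,a=state(); print(s['time'],s['tool_pos'],loc(s['tool_pos']),np.degrees(a),np.degrees(tang(0)),Rm[:,2],s['force'])
```

```text
2.6 [ 0.53700489 -0.01593676  0.04617959] [-0.07431971  0.09263683] 72.25047522268702 72.27841539660365 [ 1.91182248e-03 -2.32344941e-06 -9.99998172e-01] [0.4027941  0.67142084 0.25406657]
```

Emit:
apply_moves([
  [-0.006,0,0,0,0,0,-1],
  [-0.006,0,0,0,0,0,-1],
  [-0.006,0,0,0,0,0,-1],
  [-0.006,0,0,0,0,0,-1],
  [-0.006,0,0,0,0,0,-1],
  [-0.006,0,0,0,0,0,-1],
  [-0.006,0,0,0,0,0,-1],
  [-0.006,0,0,0,0,0,-1],
])

```text
time: 3.4
tool_pos: [0.5305, -0.0343, 0.0454]
eef_rot: [-0.0, 0.808, 0.589, 0.0]
force: [-0.2, 1.9, 0.8]
grip_width: 0.0004
grip_force: 0.8
```

```bash
cat > st.py <<'E'
from plan import *
s,Rm,a=state(); f=s['force']; c,n=np.cos(P[2]),np.sin(P[2])
print(s['time'],s['tool_pos'],'loc',loc(s['tool_pos']).round(4),np.degrees(a-tang(0)).round(2),'F track',np.round([c*f[0]+n*f[1],-n*f[0]+c*f[1],f[2]],2))
E
python3 st.py
python3 - <<'E'
from plan import *
p,K,R,t=cam('top'); cv2.imwrite('pics/top1.png',cv2.resize(p[125:232,295:415],None,fx=5,fy=5,interpolation=cv2.INTER_CUBIC)[:,:,::-1])
E
```

```text
3.4 [ 0.53052826 -0.03433037  0.04535688] loc [-0.0749  0.0731] -0.05 F track [-0.75  1.79  0.79]
```

View pics/top1.png

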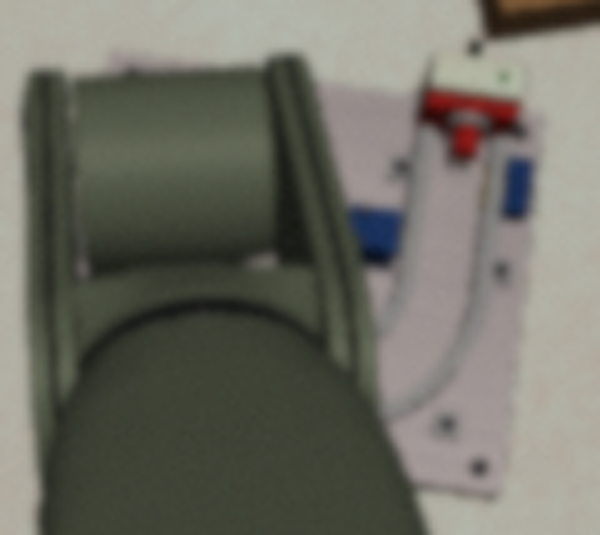

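The top view is blocked by the arm. I'll use the scene camera with colour detection of the green mount instead.

```bash
cat > find.py <<'E'
from plan import *
def green(save=None):
    p,K,R,t=cam('scene'); 
    if save: cv2.imwrite(save,cv2.resize(p[195:310,240:380],None,fx=5,fy=5,interpolation=cv2.INTER_CUBIC)[:,:,::-1])
    i=p.astype(int); m=((i[:,:,1]>i[:,:,0]*1.35)&(i[:,:,1]>i[:,:,2]*1.15)&(i[:,:,1]>40)).astype(np.uint8)
    m[:, :270]=0; m[:200]=0; m[300:]=0; m[:,380:]=0
    n,l,st,ce=cv2.connectedComponentsWithStats(m)
    for k in range(1,n):
        if st[k,4]>8: print(st[k],ce[k].round(1),loc(ray(K,R,t,ce[k],.063)).round(4))
if __name__=='__main__':
    import sys; green(sys.argv[1] if len(sys.argv)>1 else None)
E
python3 find.py pics/s1.png
cat > gen.py <<'E'
from plan import *
from scipy.optimize import brentq
def cl(s): # centre line, s=0 at (-75,130); mm
    if s<140: return np.array([-75,130-s])
    if s<140+75*np.pi/2: f=(s-140)/75; return np.array([-75*np.cos(f),-10-75*np.sin(f)])
    return np.array([s-140-75*np.pi/2,-85.])
def pose(s,D=34): # s of rear disc -> centre, TCP, heading phi(0..90deg)
    r=cl(s); sf=brentq(lambda u:np.linalg.norm(cl(u)-r)-32,s+20,s+45); f=cl(sf); c=(r+f)/2; t=(f-r)/32
    return c,c-D*t,np.arctan2(t[1],t[0])+np.pi/2
def way(s0,s1,n,D=34,z=.045):
    W=[]
    for s in np.linspace(s0,s1,n+1)[1:]:
        c,tc,phi=pose(s,D); W.append((*w(*tc/1000),z,tang(phi)))
    return W
E
python3 - <<'E'
from gen import *
# s with TCP y=73.4: rear s = 130-(73.4-34)-16 
s0=130-(73.4-34)-16; print(s0)
c,tc,phi=pose(s0); W=way(s0,s0+44+4*36,8*5); rows(W,start=(*w(*tc/1000),.045,tang(phi)))
E
```

```text
[297 215   9   6  36] [301.2 217.4] [-0.0726  0.0369]
74.6
[-0.0117, 0.0, 0.0, 0.0, 0.0, -0.0, -1.0]
[-0.0118, -0.0, 0.0, 0.0, 0.0, -0.0, -1.0]
[-0.0118, -0.0, 0.0, 0.0, 0.0, -0.0, -1.0]
[-0.0117, 0.0, 0.0, 0.0, 0.0, -0.0, -1.0]
[-0.0118, -0.0, 0.0, 0.0, 0.0, -0.0, -1.0]
[-0.0117, 0.0, 0.0, 0.0, 0.0, -0.0, -1.0]
[-0.0118, -0.0, 0.0, 0.0, 0.0, -0.0, -1.0]
[-0.0118, -0.0002, 0.0, 0.0, 0.0, -0.007, -1.0]
[-0.0118, -0.0006, 0.0, 0.0, 0.0, -0.0246, -1.0]
[-0.0118, -0.0012, 0.0, 0.0, 0.0, -0.0424, -1.0]
[-0.0118, -0.0019, 0.0, 0.0, 0.0, -0.0603, -1.0]
[-0.0118, -0.0027, 0.0, 0.0, 0.0, -0.0781, -1.0]
[-0.0117, -0.0036, 0.0, 0.0, 0.0, -0.0957, -1.0]
[-0.0117, -0.0045, 0.0, 0.0, 0.0, -0.1127, -1.0]
[-0.0116, -0.005, 0.0, 0.0, 0.0, -0.1197, -1.0]
[-0.0116, -0.005, 0.0, 0.0, 0.0, -0.1197, -1.0]
[-0.0116, -0.005, 0.0, 0.0, 0.0, -0.1197, -1.0]
[-0.0116, -0.005, 0.0, 0.0, 0.0, -0.1197, -1.0]
[-0.0116, -0.005, 0.0, 0.0, 0.0, -0.1197, -1.0]
[-0.0116, -0.005, 0.0, 0.0, 0.0, -0.1197, -1.0]
[-0.0116, -0.005, 0.0, 0.0, 0.0, -0.1197, -1.0]
[-0.0116, -0.005, 0.0, 0.0, 0.0, -0.1197, -1.0]
[-0.0116, -0.005, 0.0, 0.0, 0.0, -0.1197, -1.0]
[-0.0116, -0.005, 0.0, 0.0, 0.0, -0.1197, -1.0]
[-0.0116, -0.005, 0.0, 0.0, 0.0, -0.1197, -1.0]
[-0.0116, -0.005, 0.0, 0.0, 0.0, -0.1197, -1.0]
[-0.0116, -0.005, 0.0, 0.0, 0.0, -0.1197, -1.0]
[-0.0116, -0.005, 0.0, 0.0, 0.0, -0.1197, -1.0]
[-0.0116, -0.005, 0.0, 0.0, 0.0, -0.1197, -1.0]
[-0.0116, -0.005, 0.0, 0.0, 0.0, -0.1197, -1.0]
[-0.0116, -0.005, 0.0, 0.0, 0.0, -0.1197, -1.0]
[-0.0116, -0.005, 0.0, 0.0, 0.0, -0.1197, -1.0]
[-0.0116, -0.0048, 0.0, 0.0, 0.0, -0.1128, -1.0]
[-0.0116, -0.0043, 0.0, 0.0, 0.0, -0.0954, -1.0]
[-0.0116, -0.0038, 0.0, 0.0, 0.0, -0.0781, -1.0]
[-0.0116, -0.0031, 0.0, 0.0, 0.0, -0.0608, -1.0]
[-0.0117, -0.0024, 0.0, 0.0, 0.0, -0.0434, -1.0]
[-0.0117, -0.0015, 0.0, 0.0, 0.0, -0.026, -1.0]
[-0.0117, -0.0005, 0.0, 0.0, 0.0, -0.0085, -1.0]
[-0.0118, 0.0, 0.0, 0.0, 0.0, -0.0, -1.0]
```

Emit:
apply_moves([
  [-0.006,0,0,0,0,0,-1],
  [-0.009,0,0,0,0,0,-1],
  [-0.01,0,0,0,0,0,-1],
  [-0.01,0,0,0,0,0,-1],
  [-0.01,0,0,0,0,0,-1],
  [-0.01,0,0,0,0,0,-1],
  [-0.01,0,0,0,0,0,-1],
  [-0.007,0,0,0,0,0,-1],
])

```text
time: 4.3
tool_pos: [0.5215, -0.0621, 0.0453]
eef_rot: [-0.0, 0.808, 0.589, 0.0]
force: [0.7, 2.5, 0.7]
grip_width: 0.0002
grip_force: 0.8
```

```bash
python3 st.py; python3 find.py
python3 - <<'E'
from gen import *
s0=130-(44.6-34)-16
c,tc,phi=pose(s0); W=way(s0,s0+140,7*8); rows(W,start=(*w(*tc/1000),.045,tang(phi)))
for k in range(8,57,8): c,tc,phi=pose(s0+k*2.5); print(k,c.round(1),tc.round(1),np.degrees(phi).round(1))
E
```

```text
4.3 [ 0.52150846 -0.06208657  0.04531477] loc [-0.075  0.044] -0.06 F track [-0.07  2.55  0.72]
[290 219   9   7  37] [294.  222.2] [-0.0729  0.0085]
[-0.0062, 0.0, 0.0, 0.0, 0.0, -0.0, -1.0]
[-0.0063, -0.0, 0.0, 0.0, 0.0, -0.0001, -1.0]
[-0.0063, -0.0001, 0.0, 0.0, 0.0, -0.0033, -1.0]
[-0.0063, -0.0002, 0.0, 0.0, 0.0, -0.0083, -1.0]
[-0.0063, -0.0004, 0.0, 0.0, 0.0, -0.0133, -1.0]
[-0.0063, -0.0005, 0.0, 0.0, 0.0, -0.0183, -1.0]
[-0.0063, -0.0007, 0.0, 0.0, 0.0, -0.0233, -1.0]
[-0.0063, -0.0009, 0.0, 0.0, 0.0, -0.0284, -1.0]
[-0.0062, -0.0011, 0.0, 0.0, 0.0, -0.0335, -1.0]
[-0.0062, -0.0013, 0.0, 0.0, 0.0, -0.0385, -1.0]
[-0.0062, -0.0016, 0.0, 0.0, 0.0, -0.0436, -1.0]
[-0.0062, -0.0018, 0.0, 0.0, 0.0, -0.0486, -1.0]
[-0.0062, -0.0021, 0.0, 0.0, 0.0, -0.0535, -1.0]
[-0.0062, -0.0024, 0.0, 0.0, 0.0, -0.0583, -1.0]
[-0.0062, -0.0027, 0.0, 0.0, 0.0, -0.0627, -1.0]
[-0.0062, -0.0027, 0.0, 0.0, 0.0, -0.0637, -1.0]
[-0.0062, -0.0027, 0.0, 0.0, 0.0, -0.0637, -1.0]
[-0.0062, -0.0027, 0.0, 0.0, 0.0, -0.0637, -1.0]
[-0.0062, -0.0027, 0.0, 0.0, 0.0, -0.0637, -1.0]
[-0.0062, -0.0027, 0.0, 0.0, 
[... 1332 characters left out ...]
637, -1.0]
[-0.0062, -0.0027, 0.0, 0.0, 0.0, -0.0637, -1.0]
[-0.0062, -0.0027, 0.0, 0.0, 0.0, -0.0636, -1.0]
[-0.0061, -0.0027, 0.0, 0.0, 0.0, -0.0605, -1.0]
[-0.0061, -0.0025, 0.0, 0.0, 0.0, -0.0555, -1.0]
[-0.0062, -0.0024, 0.0, 0.0, 0.0, -0.0505, -1.0]
[-0.0062, -0.0022, 0.0, 0.0, 0.0, -0.0456, -1.0]
[-0.0062, -0.0021, 0.0, 0.0, 0.0, -0.0407, -1.0]
[-0.0062, -0.0019, 0.0, 0.0, 0.0, -0.0359, -1.0]
[-0.0062, -0.0017, 0.0, 0.0, 0.0, -0.031, -1.0]
8 [-74.2  -9.4] [-75.9  24.6] 2.8
16 [-70.8 -28.9] [-79.6   4. ] 14.9
24 [-63.3 -46.9] [-80.4 -17.5] 30.2
32 [-51.4 -62.2] [-75.6 -38.4] 45.5
40 [-35.8 -73.9] [-65.5 -57.3] 60.8
48 [-17.7 -81.1] [-50.7 -72.9] 76.0
56 [  1.7 -84.3] [-32.3 -82.8] 87.5
```

Emit:
apply_moves([
  [-0.0062,0,0,0,0,0,-1],
  [-0.0063,0,0,0,0,0,-1],
  [-0.0063,-0.0001,0,0,0,-0.003,-1],
  [-0.0063,-0.0002,0,0,0,-0.008,-1],
  [-0.0063,-0.0004,0,0,0,-0.013,-1],
  [-0.0063,-0.0005,0,0,0,-0.018,-1],
  [-0.0063,-0.0007,0,0,0,-0.023,-1],
  [-0.0063,-0.0009,0,0,0,-0.028,-1],
])

```text
time: 5.15
tool_pos: [0.5145, -0.0808, 0.0453]
eef_rot: [-0.0, 0.793, 0.609, 0.0]
force: [0.6, 1.8, 0.6]
grip_width: 0.0004
grip_force: 0.8
```

```bash
python3 st.py; python3 find.py
```

```text
5.15 [ 0.51449825 -0.08080906  0.04529378] loc [-0.076  0.024] 2.82 F track [-0.    1.86  0.55]
[285 223   9   7  37] [289.2 225.7] [-0.072  -0.0109]
```

Emit:
apply_moves([
  [-0.0062,-0.0011,0,0,0,-0.033,-1],
  [-0.0062,-0.0013,0,0,0,-0.0385,-1],
  [-0.0062,-0.0016,0,0,0,-0.0436,-1],
  [-0.0062,-0.0018,0,0,0,-0.0486,-1],
  [-0.0062,-0.0021,0,0,0,-0.0535,-1],
  [-0.0062,-0.0024,0,0,0,-0.058,-1],
  [-0.0062,-0.0027,0,0,0,-0.063,-1],
  [-0.0062,-0.0027,0,0,0,-0.064,-1],
])

```text
time: 6.0
tool_pos: [0.5047, -0.0992, 0.0453]
eef_rot: [-0.0, 0.724, 0.69, 0.0]
force: [0.2, 2.0, 0.3]
grip_width: 0.0002
grip_force: 0.9
```

```bash
python3 st.py; python3 find.py
```

```text
6.0 [ 0.50466938 -0.0991836   0.0452625 ] loc [-0.0798  0.0035] 14.95 F track [-0.41  1.93  0.3 ]
[280 227  10   7  40] [284.6 229.9] [-0.0686 -0.0311]
```

Tracking matches the plan, with about 2 N of push. Four more identical blocks follow.

Emit:
apply_moves([
  [-0.0062,-0.0027,0,0,0,-0.0637,-1],
  [-0.0062,-0.0027,0,0,0,-0.0637,-1],
  [-0.0062,-0.0027,0,0,0,-0.0637,-1],
  [-0.0062,-0.0027,0,0,0,-0.0637,-1],
  [-0.0062,-0.0027,0,0,0,-0.0637,-1],
  [-0.0062,-0.0027,0,0,0,-0.0637,-1],
  [-0.0062,-0.0027,0,0,0,-0.0637,-1],
  [-0.0062,-0.0027,0,0,0,-0.0637,-1],
])

```text
time: 6.85
tool_pos: [0.4972, -0.1193, 0.0452]
eef_rot: [-0.0, 0.626, 0.78, -0.0]
force: [-0.6, 2.0, 0.9]
grip_width: 0.0002
grip_force: 0.9
```

```bash
python3 st.py; python3 find.py
```

```text
6.85 [ 0.49715375 -0.11932515  0.04521868] loc [-0.0808 -0.018 ] 30.19 F track [-1.23  1.73  0.85]
[277 231  10   8  43] [281.4 234.1] [-0.0625 -0.0483]
```

Emit:
apply_moves([
  [-0.0062,-0.0027,0,0,0,-0.0637,-1],
  [-0.0062,-0.0027,0,0,0,-0.0637,-1],
  [-0.0062,-0.0027,0,0,0,-0.0637,-1],
  [-0.0062,-0.0027,0,0,0,-0.0637,-1],
  [-0.0062,-0.0027,0,0,0,-0.0637,-1],
  [-0.0062,-0.0027,0,0,0,-0.0637,-1],
  [-0.0062,-0.0027,0,0,0,-0.0637,-1],
  [-0.0062,-0.0027,0,0,0,-0.0637,-1],
])

```text
time: 7.7
tool_pos: [0.4953, -0.1407, 0.0452]
eef_rot: [-0.001, 0.517, 0.856, -0.0]
force: [0.2, 2.0, 1.5]
grip_width: -0.0
grip_force: 1.2
```

```bash
python3 st.py; python3 find.py
```

```text
7.7 [ 0.49526798 -0.14070472  0.04520386] loc [-0.0761 -0.0389] 45.44 F track [-0.43  1.92  1.48]
[276 236   9   8  45] [280.  239.5] [-0.0496 -0.064 ]
```

Emit:
apply_moves([
  [-0.0062,-0.0027,0,0,0,-0.0637,-1],
  [-0.0062,-0.0027,0,0,0,-0.0637,-1],
  [-0.0062,-0.0027,0,0,0,-0.0637,-1],
  [-0.0062,-0.0027,0,0,0,-0.0637,-1],
  [-0.0062,-0.0027,0,0,0,-0.0637,-1],
  [-0.0062,-0.0027,0,0,0,-0.0637,-1],
  [-0.0062,-0.0027,0,0,0,-0.0637,-1],
  [-0.0062,-0.0027,0,0,0,-0.0637,-1],
])

```text
time: 8.55
tool_pos: [0.4991, -0.1618, 0.0451]
eef_rot: [-0.001, 0.399, 0.917, -0.0]
force: [-0.7, 1.9, 1.3]
grip_width: 0.0001
grip_force: 1.3
```

```bash
python3 st.py; python3 find.py
```

```text
8.55 [ 0.49911098 -0.16177743  0.04514951] loc [-0.066  -0.0578] 60.71 F track [-1.23  1.61  1.3 ]
[276 241  10   8  46] [280.6 244.9] [-0.0332 -0.0755]
```

Emit:
apply_moves([
  [-0.0062,-0.0027,0,0,0,-0.0637,-1],
  [-0.0062,-0.0027,0,0,0,-0.0637,-1],
  [-0.0062,-0.0027,0,0,0,-0.0637,-1],
  [-0.0062,-0.0027,0,0,0,-0.0637,-1],
  [-0.0062,-0.0027,0,0,0,-0.0637,-1],
  [-0.0062,-0.0027,0,0,0,-0.0637,-1],
  [-0.0062,-0.0027,0,0,0,-0.0637,-1],
  [-0.0062,-0.0027,0,0,0,-0.0637,-1],
])

```text
time: 9.4
tool_pos: [0.5085, -0.1812, 0.0451]
eef_rot: [-0.001, 0.273, 0.962, 0.0]
force: [-3.3, 0.9, 2.2]
grip_width: 0.0002
grip_force: 1.3
```

```bash
python3 st.py; python3 find.py
```

```text
9.4 [ 0.50850575 -0.18119131  0.04509794] loc [-0.0512 -0.0735] 75.98 F track [-3.41 -0.11  2.2 ]
[278 246  10   8  49] [282.6 249.8] [-0.016 -0.083]
```

Emit:
apply_moves([
  [-0.0062,-0.0027,0,0,0,-0.0636,-1],
  [-0.0061,-0.0027,0,0,0,-0.0605,-1],
  [-0.0061,-0.0025,0,0,0,-0.0555,-1],
  [-0.0062,-0.0024,0,0,0,-0.0505,-1],
  [-0.0062,-0.0022,0,0,0,-0.0456,-1],
  [-0.0062,-0.0021,0,0,0,-0.0407,-1],
  [-0.0062,-0.0019,0,0,0,-0.0359,-1],
  [-0.0062,-0.0017,0,0,0,-0.031,-1],
])

```text
time: 10.25
tool_pos: [0.5241, -0.1968, 0.0451]
eef_rot: [-0.0, 0.175, 0.985, 0.0]
force: [-2.1, 0.4, -0.4]
grip_width: 0.0005
grip_force: 0.7
```

```bash
python3 st.py; python3 find.py
python3 - <<'E'
from gen import *
s0=130-(44.6-34)-16+140
c,tc,phi=pose(s0); W=way(s0,s0+20,8); rows(W,start=(*w(*tc/1000),.045,tang(phi)))
c,tc,phi=pose(s0+20);print(c,tc,np.degrees(phi))
E
```

```text
10.25 [ 0.52407742 -0.19676469  0.04512329] loc [-0.0316 -0.0835] 87.53 F track [-2.07 -0.27 -0.39]
[282 251  10   8  52] [286.7 254.7] [ 0.005 -0.086]
[-0.0062, -0.0014, 0.0, 0.0, 0.0, -0.0261, -1.0]
[-0.0062, -0.0012, 0.0, 0.0, 0.0, -0.0211, -1.0]
[-0.0062, -0.0009, 0.0, 0.0, 0.0, -0.0162, -1.0]
[-0.0062, -0.0007, 0.0, 0.0, 0.0, -0.0112, -1.0]
[-0.0062, -0.0004, 0.0, 0.0, 0.0, -0.0063, -1.0]
[-0.0062, -0.0001, 0.0, 0.0, 0.0, -0.0015, -1.0]
[-0.0063, -0.0, 0.0, 0.0, 0.0, -0.0, -1.0]
[-0.0063, -0.0, 0.0, 0.0, 0.0, -0.0, -1.0]
[ 21.59027549 -85.        ] [-12.40972451 -85.        ] 90.0
```

Emit:
apply_moves([
  [-0.0062,-0.0014,0,0,0,-0.026,-1],
  [-0.0062,-0.0012,0,0,0,-0.021,-1],
  [-0.0062,-0.0009,0,0,0,-0.016,-1],
  [-0.0062,-0.0007,0,0,0,-0.011,-1],
  [-0.0062,-0.0004,0,0,0,-0.006,-1],
  [-0.0062,-0.0001,0,0,0,-0.0015,-1],
  [-0.006,0,0,0,0,0,-1],
  [-0.004,0,0,0,0,0,-1],
])

```text
time: 11.1
tool_pos: [0.5415, -0.2045, 0.0452]
eef_rot: [0.0, 0.155, 0.988, 0.0]
force: [-1.9, 0.5, -1.0]
grip_width: 0.0007
grip_force: 0.6
```

```bash
python3 st.py; python3 find.py pics/s2.png
```

```text
11.1 [ 0.54147847 -0.20446585  0.04523996] loc [-0.0127 -0.0856] 89.91 F track [-1.93 -0.12 -0.95]
[286 255  11   8  55] [291.3 258.7] [ 0.0242 -0.0861]
```

View pics/s2.png

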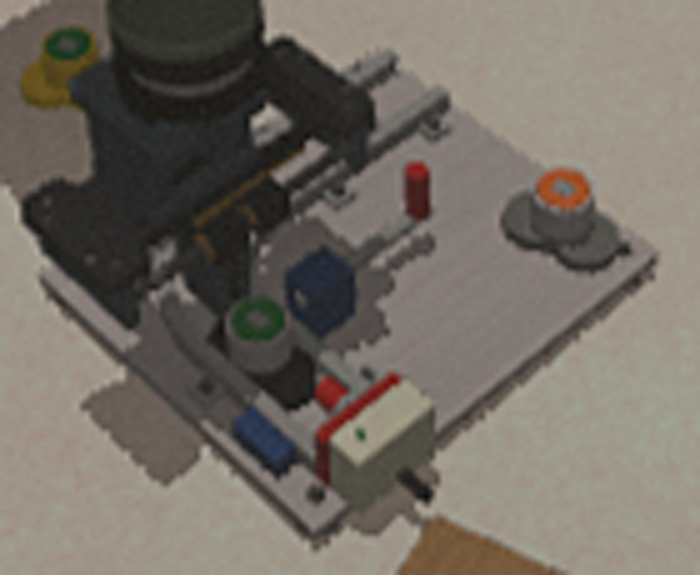

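The crop shows the carrier straight in the dock lane, with the cup at (258,330) still clear of the red buffer at (328,392). The bolt is open. I continue slowly.

Emit:
apply_moves([
  [-0.005,0,0,0,0,0,-1],
  [-0.005,0,0,0,0,0,-1],
  [-0.005,0,0,0,0,0,-1],
  [-0.005,0,0,0,0,0,-1],
  [-0.005,0,0,0,0,0,-1],
  [-0.005,0,0,0,0,0,-1],
  [-0.005,0,0,0,0,0,-1],
  [-0.005,0,0,0,0,0,-1],
])

```text
time: 11.95
tool_pos: [0.5553, -0.2087, 0.0452]
eef_rot: [-0.001, 0.155, 0.988, 0.0]
force: [-5.3, 3.0, 2.3]
grip_width: 0.0007
grip_force: 2.8
```

```bash
python3 st.py; python3 find.py
```

```text
11.95 [ 0.55531139 -0.20872061  0.04519083] loc [ 0.0018 -0.0854] 89.91 F track [-5.92  1.23  2.35]
[290 258  11   8  57] [295.1 261.6] [ 0.0386 -0.0851]
```

Emit:
apply_moves([
  [-0.002,0,0,0,0,0,-1],
  [-0.002,0,0,0,0,0,-1],
  [-0.002,0,0,0,0,0,-1],
  [-0.002,0,0,0,0,0,-1],
  [-0.002,0,0,0,0,0,-1],
  [-0.002,0,0,0,0,0,-1],
  [-0.002,0,0,0,0,0,-1],
  [-0.002,0,0,0,0,0,-1],
])

```text
time: 12.8
tool_pos: [0.5618, -0.211, 0.0452]
eef_rot: [-0.001, 0.155, 0.988, 0.0]
force: [-4.6, 2.0, 1.7]
grip_width: 0.0005
grip_force: 2.6
```

```bash
python3 st.py; python3 find.py
```

```text
12.8 [ 0.56180066 -0.21096562  0.04519399] loc [ 0.0087 -0.0856] 89.91 F track [-5.    0.47  1.72]
[292 259  11   9  53] [296.9 262.8] [ 0.045  -0.0845]
```

Emit:
apply_moves([
  [-0.002,0,0,0,0,0,-1],
  [-0.002,0,0,0,0,0,-1],
  [-0.002,0,0,0,0,0,-1],
  [-0.002,0,0,0,0,0,-1],
  [-0.0015,0,0,0,0,0,-1],
  [-0.001,0,0,0,0,0,-1],
  [-0.001,0,0,0,0,0,-1],
  [-0.001,0,0,0,0,0,-1],
])

```text
time: 13.65
tool_pos: [0.5667, -0.2125, 0.0452]
eef_rot: [-0.001, 0.155, 0.988, 0.0]
force: [-5.4, 1.8, 2.0]
grip_width: 0.0004
grip_force: 2.5
```

```bash
python3 st.py; python3 find.py
```

```text
13.65 [ 0.56671586 -0.21253869  0.04519488] loc [ 0.0138 -0.0856] 89.91 F track [-5.68  0.05  1.99]
[293 260  11   9  55] [298.3 264.1] [ 0.0506 -0.0846]
```

Emit:
apply_moves([
  [-0.001,0,0,0,0,0,-1],
  [-0.001,0,0,0,0,0,-1],
  [-0.001,0,0,0,0,0,-1],
  [-0.001,0,0,0,0,0,-1],
  [-0.0005,0,0,0,0,0,-1],
  [-0.0005,0,0,0,0,0,-1],
  [-0.0005,0,0,0,0,0,-1],
  [-0.0005,0,0,0,0,0,-1],
])

```text
time: 14.5
tool_pos: [0.5691, -0.2133, 0.0452]
eef_rot: [-0.001, 0.155, 0.988, 0.0]
force: [-4.4, 2.5, 2.5]
grip_width: 0.0002
grip_force: 2.6
```

```bash
python3 st.py; python3 find.py pics/s3.png
```

```text
14.5 [ 0.56909362 -0.21330716  0.04520857] loc [ 0.0163 -0.0856] 89.91 F track [-4.94  1.03  2.5 ]
[294 261  11   8  55] [299.  264.6] [ 0.0532 -0.0845]
```

View pics/s3.png

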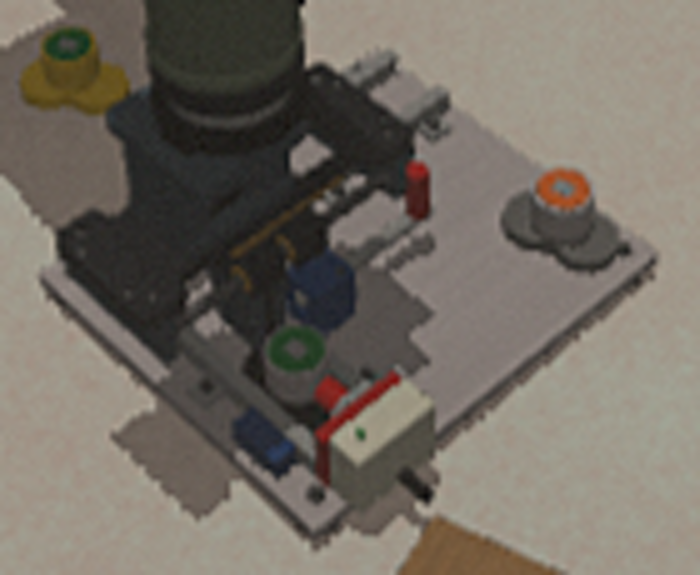

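The crop shows the cup at (295,365) a few millimetres short of the buffer at (328,392). Sliding drag is about 5.3 N. I creep from here.

Emit:
apply_moves([
  [-0.0005,0,0,0,0,0,-1],
  [-0.0005,0,0,0,0,0,-1],
  [-0.0005,0,0,0,0,0,-1],
  [-0.0005,0,0,0,0,0,-1],
  [-0.0005,0,0,0,0,0,-1],
  [-0.0005,0,0,0,0,0,-1],
  [-0.0005,0,0,0,0,0,-1],
  [-0.0005,0,0,0,0,0,-1],
])

```text
time: 15.35
tool_pos: [0.5706, -0.2138, 0.0452]
eef_rot: [-0.001, 0.155, 0.988, 0.0]
force: [-4.9, 2.2, 1.9]
grip_width: -0.0
grip_force: 2.6
```

```bash
python3 st.py
```

```text
15.35 [ 0.57058823 -0.21379107  0.04518982] loc [ 0.0179 -0.0856] 89.91 F track [-5.37  0.55  1.88]
```

Emit:
apply_moves([
  [-0.0005,0,0,0,0,0,-1],
  [-0.0005,0,0,0,0,0,-1],
  [-0.0005,0,0,0,0,0,-1],
  [-0.0005,0,0,0,0,0,-1],
  [-0.0005,0,0,0,0,0,-1],
  [-0.0005,0,0,0,0,0,-1],
  [-0.0005,0,0,0,0,0,-1],
  [-0.0005,0,0,0,0,0,-1],
])

```text
time: 16.15
tool_pos: [0.5721, -0.2143, 0.0452]
eef_rot: [-0.001, 0.155, 0.988, 0.0]
force: [-5.6, 2.5, 2.7]
grip_width: 0.0006
grip_force: 2.6
```

```bash
python3 st.py
```

```text
16.15 [ 0.57212562 -0.21426288  0.0452116 ] loc [ 0.0195 -0.0856] 89.91 F track [-6.06  0.68  2.68]
```

Emit:
apply_moves([
  [-0.0003,0,0,0,0,0,-1],
  [-0.0003,0,0,0,0,0,-1],
  [-0.0003,0,0,0,0,0,-1],
  [-0.0003,0,0,0,0,0,-1],
  [-0.0003,0,0,0,0,0,-1],
  [-0.0003,0,0,0,0,0,-1],
  [-0.0003,0,0,0,0,0,-1],
  [-0.0003,0,0,0,0,0,-1],
])

```text
time: 16.95
tool_pos: [0.573, -0.2146, 0.0452]
eef_rot: [-0.001, 0.155, 0.988, 0.0]
force: [-5.0, 2.1, 2.3]
grip_width: 0.0002
grip_force: 2.6
```

```bash
python3 st.py
```

```text
16.95 [ 0.57303218 -0.21458304  0.04517017] loc [ 0.0205 -0.0856] 89.91 F track [-5.37  0.54  2.34]
```

Emit:
apply_moves([
  [-0.0004,0,0,0,0,0,-1],
  [-0.0004,0,0,0,0,0,-1],
  [-0.0004,0,0,0,0,0,-1],
  [-0.0004,0,0,0,0,0,-1],
  [-0.0004,0,0,0,0,0,-1],
  [-0.0004,0,0,0,0,0,-1],
  [-0.0004,0,0,0,0,0,-1],
  [-0.0004,0,0,0,0,0,-1],
])

```text
time: 17.75
tool_pos: [0.5732, -0.2146, 0.0452]
eef_rot: [-0.002, 0.155, 0.988, 0.0]
force: [-6.4, 3.1, 4.7]
grip_width: 0.0007
grip_force: 3.9
```

```bash
python3 st.py
```

```text
17.75 [ 0.57317273 -0.21460121  0.04516314] loc [ 0.0206 -0.0856] 89.92 F track [-7.09  1.02  4.72]
```

Emit:
apply_moves([
  [-0.0004,0,0,0,0,0,-1],
  [-0.0004,0,0,0,0,0,-1],
  [-0.0004,0,0,0,0,0,-1],
  [-0.0004,0,0,0,0,0,-1],
  [-0.0004,0,0,0,0,0,-1],
  [-0.0004,0,0,0,0,0,-1],
  [-0.0004,0,0,0,0,0,-1],
  [0,0,0,0,0,0,-1],
])

```text
time: 18.55
tool_pos: [0.5732, -0.2146, 0.0452]
eef_rot: [-0.003, 0.155, 0.988, 0.001]
force: [-9.3, 3.1, 5.3]
grip_width: 0.0005
grip_force: 4.9
```

```bash
python3 st.py; python3 find.py
```

```text
18.55 [ 0.573238   -0.21461058  0.04518128] loc [ 0.0207 -0.0856] 89.92 F track [-9.83  0.14  5.34]
[295 261  11   9  56] [299.9 265.3] [ 0.0567 -0.0843]
```

Emit:
apply_moves([
  [-0.0008,0,0,0,0,0,-1],
  [-0.0008,0,0,0,0,0,-1],
  [-0.0008,0,0,0,0,0,-1],
  [-0.0008,0,0,0,0,0,-1],
  [-0.0008,0,0,0,0,0,-1],
  [-0.0008,0,0,0,0,0,-1],
  [0,0,0,0,0,0,-1],
  [0,0,0,0,0,0,-1],
])

```text
time: 19.4
tool_pos: [0.5734, -0.2147, 0.0452]
eef_rot: [-0.005, 0.155, 0.988, 0.001]
force: [-13.6, 4.7, 9.1]
grip_width: 0.0006
grip_force: 6.8
```

```bash
python3 st.py; python3 find.py
```

```text
19.4 [ 0.57335061 -0.21465197  0.04519064] loc [ 0.0208 -0.0856] 89.93 F track [-14.44   0.36   9.13]
[295 262  11   8  56] [299.9 265.6] [ 0.0574 -0.0847]
```

Emit:
apply_moves([
  [-0.0004,0,0,0,0,0,-1],
  [-0.0004,0,0,0,0,0,-1],
  [-0.0004,0,0,0,0,0,-1],
  [-0.0004,0,0,0,0,0,-1],
  [0,0,0,0,0,0,-1],
  [0,0,0,0,0,0,-1],
  [0,0,0,0,0,0,-1],
  [0,0,0,0,0,0,-1],
])

```text
time: 20.25
tool_pos: [0.5734, -0.2147, 0.0452]
eef_rot: [-0.005, 0.155, 0.988, 0.001]
force: [-14.0, 5.0, 10.0]
grip_width: 0.0006
grip_force: 7.4
```

```bash
python3 st.py
```

```text
20.25 [ 0.57338745 -0.2146618   0.04518668] loc [ 0.0208 -0.0856] 89.93 F track [-14.9    0.52   9.98]
```

Push is 14.9 N against a sliding drag of about 5.4 N, so the stop carries roughly 8–10 N, held steady. Now I back off gently and lift clear.

Emit:
apply_moves([
  [0.002,0,0,0,0,0,-1],
  [0.003,0,0,0,0,0,-1],
  [0.004,0,0,0,0,0,-1],
  [0.006,0,0,0,0,0,-1],
  [0.01,0,0,0,0,0,-1],
  [0.01,0,0,0,0,0,-1],
  [0.01,0,0,0,0,0,-1],
  [0.01,0,0,0,0,0,-1],
])

```text
time: 21.05
tool_pos: [0.5575, -0.2097, 0.0454]
eef_rot: [0.001, 0.155, 0.988, -0.0]
force: [0.1, 1.3, 0.1]
grip_width: 0.0004
grip_force: 0.0
```

Emit:
apply_moves([
  [0,0,-0.03,0,0,0,-1],
  [0,0,-0.05,0,0,0,-1],
  [0,0,-0.05,0,0,0,-1],
  [0,0,-0.05,0,0,0,-1],
  [0,0,-0.02,0,0,0,-1],
  [0,0,0,0,0,0,-1],
  [0,0,0,0,0,0,-1],
  [0,0,0,0,0,0,-1],
])

```text
time: 21.85
tool_pos: [0.5566, -0.2093, 0.1242]
eef_rot: [-0.001, 0.155, 0.988, 0.0]
force: [-0.7, -0.0, -0.5]
grip_width: 0.0007
grip_force: 0.0
```

```bash
python3 st.py; python3 find.py pics/s4.png
python3 - <<'E'
from plan import *
s,R,a=state(); p0=s['tool_pos']; g=np.array([*w(.0185,.082),.125]); b=tang(0); d=(b-a+np.pi)%(2*np.pi)-np.pi
n=16; sm=lambda k:(1-np.cos(np.pi*k/n))/2
rows([(*(p0+(g-p0)*sm(k)),a+d*k/n) for k in range(1,n+1)])
E
```

```text
21.85 [ 0.55664052 -0.20928157  0.124166  ] loc [ 0.0032 -0.0856] 89.91 F track [-0.65 -0.25 -0.51]
[295 262  11   8  57] [299.9 265.6] [ 0.0573 -0.0848]
[-0.0004, 0.004, -0.0, 0.0, 0.0, 0.1873, -1.0]
[0.0001, 0.012, -0.0001, 0.0, 0.0, 0.1873, -1.0]
[0.0021, 0.0193, -0.0001, 0.0, 0.0, 0.1873, -1.0]
[0.0053, 0.0256, -0.0001, 0.0, 0.0, 0.1873, -1.0]
[0.0095, 0.0304, -0.0002, 0.0, 0.0, 0.1873, -1.0]
[0.0142, 0.0335, -0.0002, 0.0, 0.0, 0.1873, -1.0]
[0.0189, 0.0346, -0.0002, 0.0, 0.0, 0.1873, -1.0]
[0.0231, 0.0339, -0.0002, 0.0, 0.0, 0.1873, -1.0]
[0.0263, 0.0315, -0.0002, 0.0, 0.0, 0.1873, -1.0]
[0.0281, 0.0277, -0.0002, 0.0, 0.0, 0.1873, -1.0]
[0.0283, 0.0228, -0.0002, 0.0, 0.0, 0.1873, -1.0]
[0.0266, 0.0175, -0.0002, 0.0, 0.0, 0.1873, -1.0]
[0.0232, 0.0121, -0.0001, 0.0, 0.0, 0.1873, -1.0]
[0.018, 0.0073, -0.0001, 0.0, 0.0, 0.1873, -1.0]
[0.0115, 0.0034, -0.0001, 0.0, 0.0, 0.1873, -1.0]
[0.004, 0.0008, -0.0, 0.0, 0.0, 0.1873, -1.0]
```

View pics/s4.png

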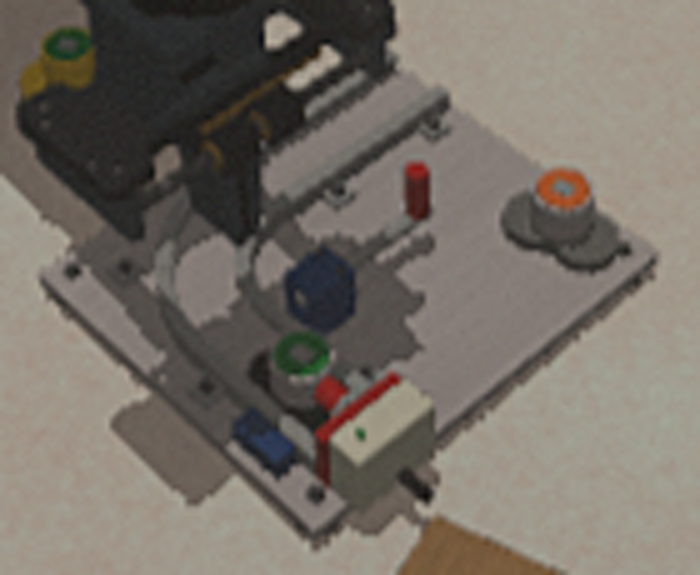

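The crop shows the cup at (300,370) bedded against the buffer at (328,392). The bolt is still open, with the knob at (418,190). Next I swing round to the open side of the knob.

Emit:
apply_moves([
  [0,0.004,0,0,0,0.187,-1],
  [0,0.012,0,0,0,0.187,-1],
  [0.002,0.019,0,0,0,0.187,-1],
  [0.005,0.026,0,0,0,0.187,-1],
  [0.0095,0.03,0,0,0,0.187,-1],
  [0.014,0.0335,0,0,0,0.187,-1],
  [0.019,0.035,0,0,0,0.187,-1],
  [0.023,0.034,0,0,0,0.187,-1],
])

```text
time: 22.7
tool_pos: [0.59, -0.1316, 0.1243]
eef_rot: [-0.001, 0.522, 0.853, -0.0]
force: [0.7, 0.7, 0.5]
grip_width: 0.0003
grip_force: 0.0
```

Emit:
apply_moves([
  [0.026,0.0315,0,0,0,0.187,-1],
  [0.028,0.0277,0,0,0,0.187,-1],
  [0.028,0.023,0,0,0,0.187,-1],
  [0.0266,0.0175,0,0,0,0.187,-1],
  [0.023,0.012,0,0,0,0.187,-1],
  [0.018,0.007,0,0,0,0.187,-1],
  [0.0115,0.0034,0,0,0,0.187,-1],
  [0.004,0,0,0,0,0.187,-1],
])

```text
time: 23.5
tool_pos: [0.6223, -0.0542, 0.1242]
eef_rot: [-0.001, 0.808, 0.589, -0.001]
force: [-0.4, 0.0, 0.2]
grip_width: 0.0005
grip_force: 0.0
```

```bash
python3 st.py
```

```text
23.5 [ 0.62232172 -0.05423979  0.12422887] loc [0.0186 0.0821] -0.04 F track [-0.43 -0.11  0.25]
```

Emit:
apply_moves([
  [0,0,0.03,0,0,0,-1],
  [0,0,0.045,0,0,0,-1],
  [0,0,0.045,0,0,0,-1],
  [0,0,0.025,0,0,0,-1],
  [0,0,0.01,0,0,0,-1],
  [0,0,0,0,0,0,-1],
  [-0.01,0,0,0,0,0,-1],
  [-0.01,0,0,0,0,0,-1],
])

```text
time: 24.3
tool_pos: [0.6206, -0.0628, 0.0641]
eef_rot: [0.001, 0.807, 0.591, 0.001]
force: [-0.4, -0.5, -0.4]
grip_width: 0.0007
grip_force: 0.0
```

Emit:
apply_moves([
  [-0.01,0,0,0,0,0,-1],
  [-0.01,0,0,0,0,0,-1],
  [-0.01,0,0,0,0,0,-1],
  [-0.01,0,0,0,0,0,-1],
  [-0.01,0,0,0,0,0,-1],
  [-0.01,0,0,0,0,0,-1],
  [-0.01,0,0,0,0,0,-1],
  [-0.01,0,0,0,0,0,-1],
])

```text
time: 25.1
tool_pos: [0.6105, -0.0931, 0.0635]
eef_rot: [0.0, 0.807, 0.591, 0.0]
force: [1.1, 2.9, 1.2]
grip_width: 0.0008
grip_force: 1.3
```

```bash
python3 st.py; python3 find.py
```

```text
25.1 [ 0.61052743 -0.09314889  0.06345943] loc [0.0192 0.0415] 0.16 F track [0.17 3.09 1.2 ]
[295 261  11   9  62] [300.1 265.5] [ 0.0573 -0.0843]
```

Emit:
apply_moves([
  [-0.008,0,0,0,0,0,-1],
  [-0.008,0,0,0,0,0,-1],
  [-0.008,0,0,0,0,0,-1],
  [-0.008,0,0,0,0,0,-1],
  [-0.006,0,0,0,0,0,-1],
  [-0.004,0,0,0,0,0,-1],
  [-0.004,0,0,0,0,0,-1],
  [-0.004,0,0,0,0,0,-1],
])

```text
time: 25.95
tool_pos: [0.6043, -0.1121, 0.0633]
eef_rot: [-0.0, 0.807, 0.591, 0.0]
force: [1.3, 2.6, 1.7]
grip_width: 0.0005
grip_force: 1.3
```

```bash
python3 st.py
```

```text
25.95 [ 0.60433571 -0.11212576  0.06329401] loc [0.0191 0.0215] 0.15 F track [0.43 2.82 1.72]
```

Emit:
apply_moves([
  [-0.003,0,0,0,0,0,-1],
  [-0.003,0,0,0,0,0,-1],
  [-0.003,0,0,0,0,0,-1],
  [-0.003,0,0,0,0,0,-1],
  [-0.003,0,0,0,0,0,-1],
  [-0.002,0,0,0,0,0,-1],
  [0,0,0,0,0,0,-1],
  [0,0,0,0,0,0,-1],
])

```text
time: 26.75
tool_pos: [0.6034, -0.1154, 0.0635]
eef_rot: [-0.002, 0.807, 0.59, 0.002]
force: [3.0, 13.1, 1.4]
grip_width: 0.0007
grip_force: 5.8
```

```bash
python3 st.py; python3 find.py pics/s5.png
```

```text
26.75 [ 0.60337363 -0.11535279  0.06345863] loc [0.0192 0.0181] 0.05 F track [-1.1  13.42  1.41]
[295 261  11   9  62] [300.1 265.5] [ 0.0573 -0.0843]
```

The knob stopped at y = -5 (TCP at 18.1) with 13 N, so the bolt is fully shut. I retreat and lift.

Emit:
apply_moves([
  [0.006,0,0,0,0,0,-1],
  [0.01,0,0,0,0,0,-1],
  [0.02,0,0,0,0,0,-1],
  [0.02,0,0,0,0,0,-1],
  [0.02,0,-0.02,0,0,0,-1],
  [0,0,-0.08,0,0,0,-1],
  [0,0,-0.1,0,0,0,-1],
  [0,0,-0.1,0,0,0,-1],
])

```text
time: 27.6
tool_pos: [0.6114, -0.0891, 0.1849]
eef_rot: [-0.0, 0.807, 0.591, -0.0]
force: [1.8, 0.2, 0.2]
grip_width: 0.0005
grip_force: 0.0
```

Emit:
apply_moves([
  [0.03,0,-0.02,0,0,0,-1],
  [0.06,0,0,0,0,0,-1],
  [0.08,0,0,0,0,0,-1],
  [0.06,0,0,0,0,0,-1],
  [0.02,0,0,0,0,0,-1],
  [0,0,0,0,0,0,-1],
  [0,0,0,0,0,0,-1],
  [0,0,0,0,0,0,-1],
])

```text
time: 28.4
tool_pos: [0.6414, 0.0047, 0.1912]
eef_rot: [0.0, 0.807, 0.59, -0.0]
force: [-0.2, 0.1, -0.8]
grip_width: 0.0005
grip_force: 0.0
```

```bash
python3 st.py; python3 find.py pics/s6.png
```

```text
28.4 [0.64137066 0.00467509 0.19124963] loc [0.0188 0.144 ] 0.09 F track [-0.24  0.03 -0.82]
[295 261  11   9  62] [300.1 265.5] [ 0.0573 -0.0843]
```

View pics/s6.png

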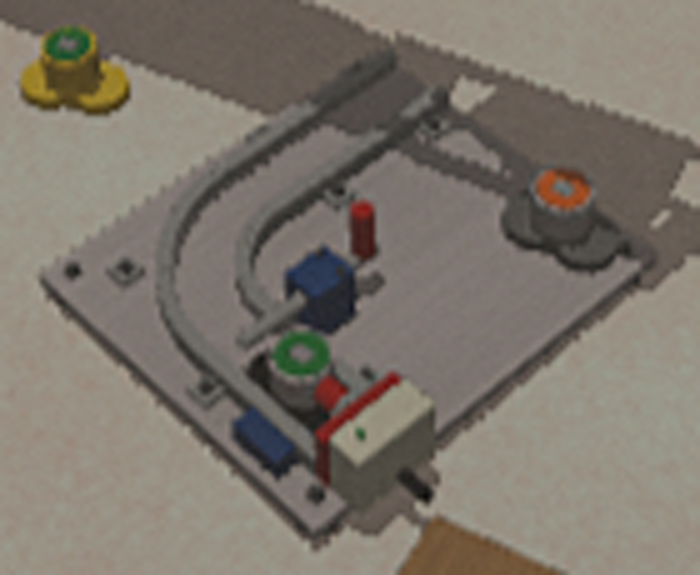

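The carrier at (300,370) sits on the red buffer. The bolt nose at (245,340) lies across the lane behind it with the knob at (363,228), the spare is unmoved at (563,190), and the arm is clear. I hand it in.

```bash
python3 -c "
from workcell import env
print(env.close_job())"
```

```text
the job is handed in; nothing more can be done
None
```

I pushed the carrier home on the red stop with roughly 8–10 N (estimated from the wrist force less the sliding drag), shut the bolt fully behind it, and handed the job in at about 28 s; no verdict was returned.

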